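# Put three wrongly based packs onto their own bases and restack the upper carton

### The arm

A 7-joint arm with a two-finger parallel gripper is mounted at the origin on the work surface. World frame = base frame: x ahead of the robot, y to its left, z up, the work surface at z = 0. Lengths are in m, angles in rad, forces in N, time in s.
With the tool pointing down it reaches from about 0.4 to 0.85 m from the base axis. Payload 4.5 kg.
Tool frame: the origin (TCP) lies midway between the tips of the shut fingers; the grasp point (between the pads) lies 19 mm behind it (r.grip_point_offset is the distance from the TCP to the grasp point, in m); z points along the fingers, y is the line along which they close (so a half turn about z gives the same grasp; the last joint's range is limited). The gripper opens to 88 mm and grips with 3 to 60 N. Pads are 18 mm wide; open, the fingers measure 123 mm over their backs; the gripper's body (75 mm by 187 mm) begins 45 mm behind the grasp point.
Start: joints at [1.254, 0.689, -0.195, 1.565, 0.157, 0.902, -0.215], TCP at [0.215, -0.587, 0.239] pointing down, gripper open.
Joint ranges: [-3.01, 3.01], [-0.46, 2.08], [-1.47, 1.51], [0.13, 2.56], [-1, 4.14], [0.04, 2.09], [-2.66, 2.66]. Speed limits (rad/s): [2.57, 2.57, 3.14, 3.14, 3.14, 3.14, 3.14].

### API

Orientations are given as a unit quaternion [x, y, z, w].
In Python, from plant import r, optics gives the robot as it stands.
- The arm moves only by the shell command python3 -m pendant 'ROWS' [OPENING] [FORCE]. ROWS is JSON, a list of rows, each a list of 6 numbers: the shift along the tool's x, y, z as a fraction of full scale, then the turn, a rotation vector about the tool's x, y, z as a fraction of full scale. A call has 1 to 5 rows; each row shifts and turns the commanded pose from where the row before left it, along the tool's axes as they then stand; what a row does not reach is not made up. Full scale, the value 1, is 0.025 m for a shift and pi rad for a turn. A row lasts 1/12 s, in which the tool goes at most 41.7 mm and 7.16 degrees, less where a joint would pass 70% of its speed; a pose out of reach is approached as far as the arm can. A call with a number of a shift or a turn outside -1 to 1 is refused whole. A call with a gripper value outside its range is refused whole. OPENING is the opening, from -1 (shut) to 1 (fully open), set as the call begins (- or left out, the last holds). The fingers move at their own pace and stop on an object; FORCE is the grip in N (left out, the last holds). Time passes only in rows, so rows that do not move let the fingers close. It gives the time, the measured TCP pose, the force, the opening and the grip force at its end, in the units of the state.
- r.get_state(): the state, without advancing time (a new reading comes with each control period).
- optics.snapshot(name): name is "scene" or "top" or "wrist"; returns (picture, depth): 400x640x3 uint8, blue, green, red; 400x640 float32, m along the optical axis (not along the pixel's ray), 0 where there is no reading.
- optics.calibration(name): a dict with "vfov" (degrees; the focal length in pixels is half the picture's height over the tangent of half this angle, whatever the lens; pixels are square), "cx", "cy" (the principal point, pixels), "cam_to_world" (4x4, takes a point from camera to world coordinates); the wrist camera has in their place "tool_from_camera" (4x4, takes a point from camera to tool coordinates, whose origin is the TCP and whose axes are the flange's). Camera axes: x right, y up, looking along -z (the intrinsics and any distortion apply to the point x, -y, -z); pixel columns grow to the right and rows downward; lengths in m; the calibration is good to about 2 mm. A picture is of the moment at which its call begins: read the wrist's pose just before it. calibration takes no time and is no camera call.
- r.finish_job(): hands the job in; it is judged then, once.
The state is a dict: "clock": time; "q": joint angles; "qd": joint speeds; "joint_torque": joint torques, N m; "tool_pos": TCP position; "eef_rot": TCP orientation; "contact_force": force on the tool from outside, world axes, zero at the start; "moment": the same for the moment, N m; "opening": opening from 0.0 (shut) to 1.0 (fully open); "finger_force": force on a finger pad.
Only numpy, scipy, OpenCV 4.12 (cv2) and the standard library are available. Lean on these libraries where they do the work, as an engineer would, in place of code of your own. Each camera call takes 0.05 s, during which the arm holds its last target. There are 200 camera calls.

### The job

On the packing bench the packs stand on the wrong bases. First lift the tall carton off the long carton and stand it on the black rubber mat; then, using the mat or any clear spot on the way, move the packs so that the tin is on the round base, the square carton on the square base and the long carton lengthwise on the oblong base, each in the middle and squared up, and finally stand the tall carton back on the middle of the long carton, squared up with it. Keep the tall carton upright all the time, and leave the pen pot and the glue bottle standing where they are.

Things in the scene. Friction and masses are not known exactly. Their poses are not given: they have to be found in the camera images.
- long_carton: loose brown cardboard carton, oblong, 120 (own x) x 62 (own y) x 45 high, taped shut along its length with a paper strip; origin at the centre of its underside, z up. At the start it lies on the round base with the tall carton on top. Mass 0.25 to 0.5 kg.
- tall_carton: loose brown cardboard carton, 60 x 60 and 78 high (taller than wide), taped; origin at the centre of its underside, x and y square to its sides, z up. At the start it stands on the long carton. Mass 0.15 to 0.3 kg.
- square_carton: loose brown cardboard carton, 62 x 62 and 55 high, taped; origin at the centre of its underside, x and y square to its sides. At the start it stands on the oblong base. Mass 0.2 to 0.42 kg.
- tin: loose round metal tin, diameter 62 (its lid 63), 50 high; origin at the centre of its underside, z up. At the start it stands on the square base. Mass 0.2 to 0.42 kg.
- round_base: flat round plywood disc, diameter 150, 8 thick, fixed to the bench; origin at the centre of its underside on the bench top. The tin belongs in its middle.
- square_base: flat square plywood board, 110 x 110, 8 thick, fixed to the bench; origin at the centre of its underside, x and y square to its sides. The square carton belongs in its middle.
- oblong_base: flat oblong plywood board, 160 (own x) x 100 (own y), 8 thick, fixed to the bench; origin at the centre of its underside. The long carton belongs in its middle, lengthwise along own x (either way round).
- mat: black rubber mat, 150 (own x) x 260 (own y), 3 thick, fixed to the bench and empty at the start; origin at the centre of its underside. The free spot: two packs fit side by side on it, 65 either way from the middle along own y.
- pen_pot: bystander: round grey pen pot, diameter 68, 90 high with pens up to 145 high; origin at the centre of its underside. Must not be moved or upset.
- glue_bottle: bystander: round white bottle with an orange cap, diameter 56, 120 high; origin at the centre of its underside. Must not be moved or upset.

How it is judged:
On the way:
1. the tall carton stands upright on the rubber mat, released (x of tall_carton in the frame of mat between -0.075 and 0.075 m and y of tall_carton in the frame of mat between -0.13 and 0.13 m and z of tall_carton in the frame of mat below 0.009 m and angle between tall_carton's own z axis and vertical below 0.1 rad and contact force between the fingers and tall_carton below 0.1 N), for 0.2 s.
At the end, for the whole second after the job is handed in: Tin on round base, square carton on square base, long carton lengthwise on oblong base, tall carton on long carton: each centred within 12 mm, resting flat (height within 5 mm, tilt under 0.1 rad), cartons squared up within 0.2 rad, all released and at rest (horizontal distance between tin and round_base below 0.012 m and z of tin in the frame of round_base between 0.003 and 0.013 m and angle between each of tin, square_carton, long_carton, tall_carton's own z axis and vertical below 0.1 rad and linear speed of each of tin, square_carton, long_carton, tall_carton below 0.02 m/s and angular speed of each of tin, square_carton, long_carton, tall_carton below 0.2 rad/s and contact force between the fingers and tin below 0.1 N and horizontal distance between square_carton and square_base below 0.012 m and z of square_carton in the frame of square_base between 0.003 and 0.013 m and contact force between the fingers and square_carton below 0.1 N and (angle between the x axis of square_carton and the x axis of square_base, either way round below 0.2 rad or angle between the x axis of square_carton and the y axis of square_base, either way round below 0.2 rad) and horizontal distance between long_carton and oblong_base below 0.012 m and z of long_carton in the frame of oblong_base between 0.003 and 0.013 m and contact force between the fingers and long_carton below 0.1 N and angle between the x axis of long_carton and the x axis of oblong_base, either way round below 0.2 rad and horizontal distance between tall_carton and long_carton below 0.012 m and z of tall_carton in the frame of long_carton between 0.04 and 0.05 m and contact force between the fingers and tall_carton below 0.1 N and (angle between the x axis of tall_carton and the x axis of long_carton, either way round below 0.2 rad or angle between the x axis of tall_carton and the y axis of long_carton, either way round below 0.2 rad)); the robot touches nothing.
It fails at once if the tall carton tipped (more than 0.5 rad from upright) (angle between tall_carton's own z axis and vertical above 0.5 rad).
It fails at once if the pen pot moved more than 30 mm or tipped more than 0.5 rad (distance of pen_pot from where it was at the start of the episode above 0.03 m or angle between pen_pot's own z axis and vertical above 0.5 rad).
It fails at once if the glue bottle moved more than 30 mm or tipped more than 0.5 rad (distance of glue_bottle from where it was at the start of the episode above 0.03 m or angle between glue_bottle's own z axis and vertical above 0.5 rad).
It also fails if it takes over 144 s, if anything falls off the work surface, if the arm or the gripper's body presses on something with over 40 N, if the wrist force passes 120 N, or if a joint passes its speed limit or range.

## Working session

There is one attempt and no reset: what is moved stays moved. The work goes in short steps, Python scripts to look and compute and a shell command to move; the robot and the scene stay as the last step left them, time stands still between calls to the robot, and variables do not carry over. Pictures are saved under pics/ and viewed, at most 14 in all, crops included, and the job is handed in when it is done.

```bash
ls; mkdir -p pics
python3 - <<'E'
from plant import r,optics
import cv2,numpy as np
s=r.get_state();print(s)
for n in("top","scene"):
    p,d=optics.snapshot(n);cv2.imwrite(f"pics/{n}0.png",p);np.save(f"pics/{n}0.npy",d);print(optics.calibration(n))
print(optics.calibration("wrist"))
E
```

```text
pics
{'clock': 0.0, 'q': array([ 1.25377971,  0.69      , -0.19453105,  1.56634765,  0.15731589,
        0.90247269, -0.21512538]), 'qd': array([-0.00160071, -0.00041831,  0.00123751, -0.00078469, -0.00045877,
        0.00037916,  0.00017441]), 'joint_torque': array([-2.66857014e-04, -5.27568233e+01, -1.26687806e+00, -1.53431547e+01,
       -5.25578996e-02,  6.45145090e-03,  1.60375153e-04]), 'tool_pos': array([ 0.21453399, -0.58635638,  0.2378995 ]), 'eef_rot': array([ 9.84647754e-01,  1.74550738e-01, -2.23365275e-04, -8.88940034e-04]), 'contact_force': array([-0.09224862, -0.07412949, -0.22901496]), 'moment': array([-0.06433707, -0.04290098, -0.01141101]), 'finger_force': 0.0, 'opening': 1.0011981676303552}
{'vfov': 45.62581183278279, 'cx': 315.33549932584435, 'cy': 198.6511199307014, 'cam_to_world': array([[ 0.02586438,  0.99111827, -0.1304439 ,  0.43260508],
       [-0.99961651,  0.02435069, -0.01318616, -0.00897773],
       [-0.00989264,  0.13073493,  0.991368  ,  1.1009013 ],
       [ 0.        ,  0.        ,  0.        ,  1.        ]])}
{'vfov': 51.213953378348926, 'cx': 319.3354720648029, 'cy': 197.40195142651598, 'cam_to_world': array([[-0.731084  , -0.5131504 ,  0.44965859,  1.03355722],
       [ 0.68219272, -0.56075681,  0.46921732,  0.50373729],
       [ 0.01137006,  0.6497911 ,  0.7600278 ,  0.85196694],
       [ 0.        ,  0.        ,  0.        ,  1.        ]])}
{'vfov': 67.20791632606205, 'cx': 321.79729281335995, 'cy': 201.407533933298, 'tool_from_camera': array([[ 6.18595826e-04,  9.48072326e-01,  3.18054213e-01,
         8.35825319e-02],
       [ 9.99999808e-01, -5.93921689e-04, -1.74545686e-04,
         3.96745363e-04],
       [ 2.34173610e-05,  3.18054260e-01, -9.48072511e-01,
        -1.46347570e-01],
       [ 0.00000000e+00,  0.00000000e+00,  0.00000000e+00,
         1.00000000e+00]])}
```

View pics/top0.png

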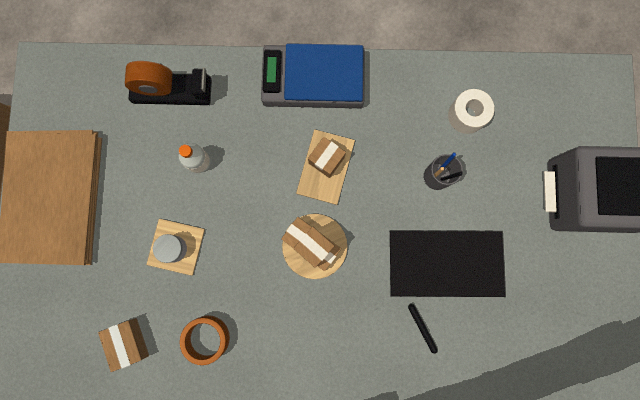

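View pics/scene0.png

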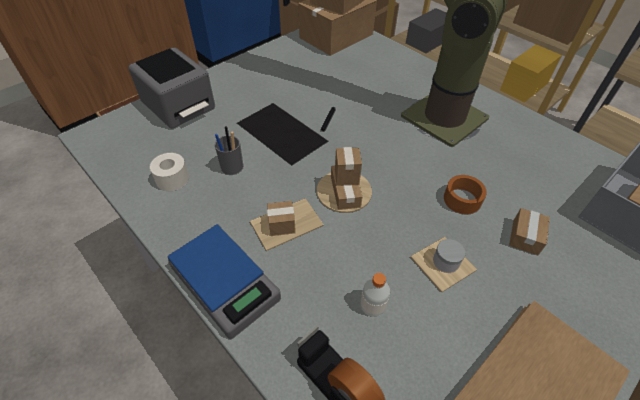

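```bash
cat > h.py <<'E'
from plant import r,optics
import cv2,numpy as np
from scipy.spatial.transform import Rotation as R
def cam(n,st=None):
    c=optics.calibration(n); f=200/np.tan(np.radians(c["vfov"]/2))
    if n=="wrist":
        T=np.eye(4);T[:3,:3]=R.from_quat(st["eef_rot"]).as_matrix();T[:3,3]=st["tool_pos"];M=T@c["tool_from_camera"]
    else: M=c["cam_to_world"]
    return f,c["cx"],c["cy"],M
def cloud(n,d,st=None):
    f,cx,cy,M=cam(n,st);v,u=np.mgrid[:400,:640]
    P=np.stack([(u-cx)/f*d,-(v-cy)/f*d,-d,np.ones_like(d)],-1)@M.T
    P=P[...,:3];P[d==0]=np.nan;return P
def onplane(n,uv,z,st=None):
    f,cx,cy,M=cam(n,st);uv=np.atleast_2d(uv).astype(float)
    D=np.stack([(uv[:,0]-cx)/f,-(uv[:,1]-cy)/f,-np.ones(len(uv))],-1)@M[:3,:3].T;o=M[:3,3]
    return (o+D*((z-o[2])/D[:,2])[:,None])[:,:2]
def rect(P):
    (c,s,a)=cv2.minAreaRect((P*1000).astype(np.float32));return np.round(c,1),np.round(s,1),round(a,1)
def yaw(s):
    x=R.from_quat(s["eef_rot"]).as_matrix()[:,0];return np.degrees(np.arctan2(x[1],x[0]))
def go(x,y,z,yw):
    """units: shifts in current tool axes first, then the turn about tool z"""
    s=r.get_state();M=R.from_quat(s["eef_rot"]).as_matrix()
    d=M.T@(np.array([x,y,z])-s["tool_pos"])/.025
    t=-(yw-yaw(s));t=(t+90)%180-90
    print("t",round(s["clock"],1),"pos",s["tool_pos"].round(4),"yaw",yaw(s).round(1),"tilt",M[:,2].round(3),"open",round(s["opening"],3),"F",round(s["finger_force"],1))
    print("shift units",d.round(2),"turn units",round(t/180,4))
E
python3 - <<'E'
from h import *
d=np.load("pics/top0.npy");p=cv2.imread("pics/top0.png");P=cloud("top",d);hsv=cv2.cvtColor(p,cv2.COLOR_BGR2HSV)
print("bench z",np.nanmedian(P[170:200,60+200:290,2]))
def reg(name,box,zlo,zhi,m=None,hull=None):
    u0,v0,u1,v1=box;k=np.zeros((400,640),bool);k[v0:v1,u0:u1]=1
    k&=(P[...,2]>zlo)&(P[...,2]<zhi)
    if m is not None:k&=m
    k=cv2.morphologyEx(k.astype(np.uint8),cv2.MORPH_OPEN,np.ones((3,3)))
    n,l,st,_=cv2.connectedComponentsWithStats(k);i=1+st[1:,4].argmax();k=l==i
    v,u=np.nonzero(k);z=np.median(P[k][:,2]);X=onplane("top",np.c_[u,v],z if hull is None else hull)
    print(name,"z",round(z,4),rect(X),"circ",[np.round(np.array(q)*1000,1) for q in cv2.minEnclosingCircle((X).astype(np.float32))])
wood=(hsv[...,0]>8)&(hsv[...,0]<30)&(hsv[...,1]>40)&(hsv[...,2]>110)
reg("tall",(270,205,360,285),.115,.15)
reg("long",(270,205,360,285),.045,.062)
reg("sq",(290,120,365,210),.052,.075)
reg("tin",(140,210,210,285),.048,.07)
reg("round",(270,205,360,285),-.01,.02,wood,.008)
reg("oblong",(290,120,365,210),-.01,.02,wood,.008)
reg("sqb",(140,210,210,285),-.01,.02,wood,.008)
reg("mat",(380,220,515,305),-.01,.02,hsv[...,2]<50,.003)
for n,b in(("A",(270,200,370,290)),("B",(280,120,370,210)),("C",(135,205,225,285))):
    u0,v0,u1,v1=b;globals()[n]=cv2.resize(p[v0:v1,u0:u1],(400,360),interpolation=cv2.INTER_CUBIC)
cv2.imwrite("pics/crop1.png",np.vstack([np.hstack([A,B]),np.hstack([C,C*0])])[:,:800])
E
```

```text
bench z -0.00025067278735346754
tall z 0.1309 (array([462.1,   4.9]), array([61. , 59.8]), 50.0) circ [array([461.7,   4. ]), np.float64(39.0)]
long z 0.0531 (array([495.6,  46.7]), array([38.3, 62.4]), 51.9) circ [array([494.3,  45.6]), np.float64(34.0)]
sq z 0.063 (array([667.6, -17.7]), array([62.7, 64.8]), 55.2) circ [array([667.3, -16.6]), np.float64(41.2)]
tin z 0.0582 (array([453. , 326.7]), array([61.5, 61.5]), 3.6) circ [array([453.2, 326. ]), np.float64(32.5)]
round z 0.0078 (array([464.8,   1.8]), array([140. , 148.8]), 54.5) circ [array([468. ,   5.3]), np.float64(75.1)]
oblong z 0.0079 (array([653.3, -15.2]), array([100.6, 161. ]), 76.0) circ [array([653.6, -15.2]), np.float64(92.7)]
sqb z 0.0079 (array([457.8, 324.8]), array([110.4, 110.2]), 78.6) circ [array([457.1, 324.9]), np.float64(76.4)]
mat z 0.0029 (array([ 435.8, -297.3]), array([147.1, 258.5]), 1.4) circ [array([ 435.9, -297.3]), np.float64(146.9)]
```

Run:
```python
from h import *
go(.4621,.0049,.2379,50)
```

```text
t 0.1 pos [ 0.2146 -0.5864  0.238 ] yaw 20.1 tilt [-0.001  0.001 -1.   ] open 1.002 F 0.0
shift units [ 17.43 -18.81   0.03] turn units -0.1661
```

```bash
python3 -m pendant '[[0.87,-0.94,0,0,0,0],[0.87,-0.94,0,0,0,0],[0.87,-0.94,0,0,0,0],[0.87,-0.94,0,0,0,0],[0.87,-0.94,0,0,0,0]]' 1
python3 -m pendant '[[0.87,-0.94,0,0,0,0],[0.87,-0.94,0,0,0,0],[0.87,-0.94,0,0,0,0],[0.87,-0.94,0,0,0,0],[0.87,-0.94,0,0,0,0]]' >/dev/null
python3 -m pendant '[[0.87,-0.94,0,0,0,0],[0.87,-0.94,0,0,0,0],[0.87,-0.94,0,0,0,0],[0.87,-0.94,0,0,0,0],[0.87,-0.94,0,0,0,0]]' >/dev/null
python3 -m pendant '[[0.87,-0.94,0,0,0,0],[0.87,-0.94,0,0,0,0],[0.87,-0.94,0,0,0,0],[0.87,-0.94,0,0,0,0],[0.87,-0.94,0,0,0,0]]' >/dev/null
python3 -m pendant '[[0,0,0,0,0,-0.0332],[0,0,0,0,0,-0.0332],[0,0,0,0,0,-0.0332],[0,0,0,0,0,-0.0332],[0,0,0,0,0,-0.0332]]'
python3 -c "
from h import *
go(.4621,.0049,.081,50)"
```

```text
clock: 0.52
tool_pos: [0.2767, -0.4376, 0.2385]
eef_rot: [0.985, 0.174, -0.0, -0.0]
contact_force: [-0.3, 0.4, 0.5]
opening: 1.0
finger_force: 0.0
clock: 2.18
tool_pos: [0.4615, 0.004, 0.2385]
eef_rot: [0.905, 0.425, -0.0, -0.0]
contact_force: [0.4, -0.4, -1.1]
opening: 1.003
finger_force: 0.0
t 2.2 pos [0.4615 0.004  0.2385] yaw 50.3 tilt [-0.001 -0.    -1.   ] open 1.003 F 0.0
shift units [ 0.05 -0.    6.3 ] turn units 0.0016
```

```bash
python3 -m pendant '[[0.05,0,0.9,0,0,0],[0,0,0.9,0,0,0],[0,0,0.9,0,0,0],[0,0,0.9,0,0,0],[0,0,0.9,0,0,0]]' >/dev/null
python3 -m pendant '[[0,0,0.9,0,0,0],[0,0,0.9,0,0,0],[0,0,0,0,0,0],[0,0,0,0,0,0]]'
python3 -m pendant '[[0,0,0,0,0,0],[0,0,0,0,0,0],[0,0,0,0,0,0],[0,0,0,0,0,0],[0,0,0,0,0,0]]' -1 25 >/dev/null
python3 -m pendant '[[0,0,0,0,0,0],[0,0,0,0,0,0],[0,0,0,0,0,0],[0,0,0,0,0,0]]'
python3 -m pendant '[[0,0,-0.5,0,0,0],[0,0,-0.8,0,0,0],[0,0,-0.9,0,0,0],[0,0,-0.9,0,0,0],[0,0,-0.9,0,0,0]]'
python3 - <<'E'
from h import *
a=np.radians(91.4);print(np.array([.4358,-.2973])+.065*np.array([np.cos(a),np.sin(a)]))
x,y=np.array([.4358,-.2973])+.065*np.array([np.cos(a),np.sin(a)])
go(x,y,.1809,1.4)
E
```

```text
clock: 2.93
tool_pos: [0.4618, 0.0049, 0.0806]
eef_rot: [0.906, 0.423, -0.001, -0.0]
contact_force: [0.4, -0.6, 1.1]
opening: 1.001
finger_force: 0.0
clock: 3.68
tool_pos: [0.4626, 0.0051, 0.082]
eef_rot: [0.906, 0.423, 0.0, 0.0]
contact_force: [-0.9, 0.8, 7.5]
opening: 0.678
finger_force: 25.0
clock: 4.1
tool_pos: [0.4621, 0.0047, 0.1822]
eef_rot: [0.906, 0.422, -0.0, -0.0]
contact_force: [0.2, -1.1, -3.3]
opening: 0.68
finger_force: 25.0
[ 0.43421191 -0.2323194 ]
t 4.1 pos [0.4621 0.0047 0.1822] yaw 50.0 tilt [-0.001 -0.    -1.   ] open 0.68 F 25.0
shift units [-7.98  5.24  0.06] turn units 0.2699
```

```bash
python3 -m pendant '[[-0.4,0.29,0,0,0,0],[-0.79,0.58,0,0,0,0],[-0.79,0.58,0,0,0,0],[-0.79,0.58,0,0,0,0],[-0.79,0.58,0,0,0,0]]' >/dev/null
python3 -m pendant '[[-0.79,0.58,0,0,0,0],[-0.79,0.58,0,0,0,0],[-0.79,0.58,0,0,0,0],[-0.79,0.58,0,0,0,0],[-0.79,0.58,0,0,0,0]]' >/dev/null
python3 -m pendant '[[-0.79,0.58,0,0,0,0],[-0.79,0.58,0,0,0,0],[-0.79,0.58,0,0,0,0],[-0.79,0.58,0,0,0,0],[-0.79,0.58,0,0,0,0]]' >/dev/null
python3 -m pendant '[[-0.4,0.29,0,0,0,0],[0,0,0,0,0,0.03],[0,0,0,0,0,0.034],[0,0,0,0,0,0.034],[0,0,0,0,0,0.034]]' >/dev/null
python3 -m pendant '[[0,0,0,0,0,0.034],[0,0,0,0,0,0.034],[0,0,0,0,0,0.034],[0,0,0,0,0,0.034],[0,0,0,0,0,0]]'
python3 -c "
from h import *
go(.4374,-.3623,.0325,1.4)"
```

```text
clock: 6.18
tool_pos: [0.4385, -0.361, 0.1811]
eef_rot: [1.0, 0.014, -0.0, -0.0]
contact_force: [-0.3, -0.2, -2.4]
opening: 0.682
finger_force: 25.0
t 6.2 pos [ 0.4385 -0.361   0.1811] yaw 1.6 tilt [-0.001  0.001 -1.   ] open 0.682 F 25.0
shift units [-0.04  0.06  5.94] turn units 0.0013
```

```bash
python3 -m pendant '[[0,0,0.9,0,0,0],[0,0,0.9,0,0,0],[0,0,0.9,0,0,0],[0,0,0.9,0,0,0],[0,0,0.9,0,0,0]]' >/dev/null
python3 -m pendant '[[0,0,0.9,0,0,0],[0,0,0.4,0,0,0],[0,0,0.12,0,0,0],[0,0,0,0,0,0],[0,0,0,0,0,0]]'
python3 -m pendant '[[0,0,0,0,0,0],[0,0,0,0,0,0],[0,0,0,0,0,0],[0,0,0,0,0,0],[0,0,0,0,0,0]]' 1 >/dev/null
python3 -m pendant '[[0,0,0,0,0,0],[0,0,-0.5,0,0,0],[0,0,-0.9,0,0,0],[0,0,-0.9,0,0,0],[0,0,-0.9,0,0,0]]'
python3 -m pendant '[[0,0,-0.9,0,0,0],[0,0,-0.9,0,0,0],[0,0,-0.9,0,0,0],[0,0,-0.9,0,0,0]]'
python3 -c "
from h import *
go(.453,.326,.185,0)
p,d=optics.snapshot('wrist');cv2.imwrite('pics/w1.png',p)"
```

```text
clock: 7.02
tool_pos: [0.4391, -0.3621, 0.0339]
eef_rot: [1.0, 0.016, 0.001, 0.0]
contact_force: [-0.4, -0.0, -1.7]
opening: 0.676
finger_force: 25.0
clock: 7.85
tool_pos: [0.4384, -0.3619, 0.1148]
eef_rot: [1.0, 0.015, -0.0, -0.0]
contact_force: [-0.2, 0.5, -0.5]
opening: 1.002
finger_force: 0.0
clock: 8.18
tool_pos: [0.4382, -0.3619, 0.2054]
eef_rot: [1.0, 0.015, 0.0, 0.0]
contact_force: [1.4, 0.2, 0.1]
opening: 1.001
finger_force: 0.0
t 8.2 pos [ 0.4382 -0.3619  0.2054] yaw 1.7 tilt [ 0. -0. -1.] open 1.001 F 0.0
shift units [  1.43 -27.49   0.8 ] turn units 0.0097
```

View pics/w1.png

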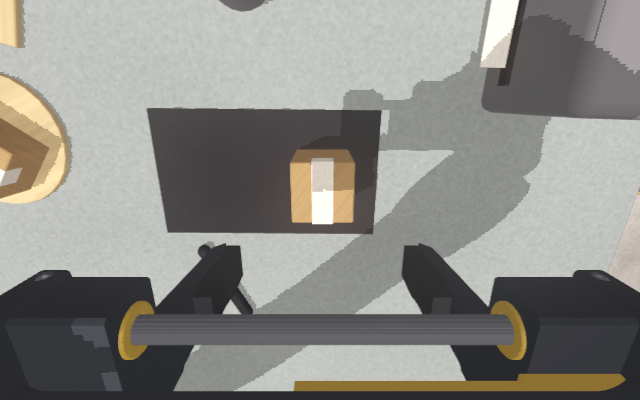

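```bash
for i in 1 ; do :; done
python3 -m pendant '[[0.05,-0.98,0,0,0,0],[0.05,-0.98,0,0,0,0],[0.05,-0.98,0,0,0,0],[0.05,-0.98,0,0,0,0],[0.05,-0.98,0,0,0,0]]' >/dev/null
python3 -m pendant '[[0.05,-0.98,0,0,0,0],[0.05,-0.98,0,0,0,0],[0.05,-0.98,0,0,0,0],[0.05,-0.98,0,0,0,0],[0.05,-0.98,0,0,0,0]]' >/dev/null
python3 -m pendant '[[0.05,-0.98,0,0,0,0],[0.05,-0.98,0,0,0,0],[0.05,-0.98,0,0,0,0],[0.05,-0.98,0,0,0,0],[0.05,-0.98,0,0,0,0]]' >/dev/null
python3 -m pendant '[[0.05,-0.98,0,0,0,0],[0.05,-0.98,0,0,0,0],[0.05,-0.98,0,0,0,0],[0.05,-0.98,0,0,0,0],[0.05,-0.98,0,0,0,0]]' >/dev/null
python3 -m pendant '[[0.05,-0.98,0,0,0,0],[0.05,-0.98,0,0,0,0],[0.05,-0.98,0,0,0,0],[0.05,-0.98,0,0,0,0],[0.05,-0.98,0,0,0,0]]' >/dev/null
python3 -m pendant '[[0.05,-0.98,0,0,0,0],[0.05,-0.98,0,0,0,0],[0.05,-0.98,0,0,0,0],[0,0,0,0,0,0]]'
python3 -c "
from h import *
go(.453,.326,.015,0)"
```

```text
clock: 10.65
tool_pos: [0.4516, 0.3314, 0.2039]
eef_rot: [1.0, 0.019, 0.001, -0.003]
contact_force: [0.1, 0.7, -0.0]
opening: 1.002
finger_force: 0.0
t 10.7 pos [0.4516 0.3314 0.2039] yaw 2.2 tilt [ 0.001  0.006 -1.   ] open 1.002 F 0.0
shift units [0.04 0.26 7.55] turn units 0.0119
```

```bash
python3 -m pendant '[[0,0.2,0.5,0,0,0],[0,0,0.9,0,0,0],[0,0,0.9,0,0,0],[0,0,0.9,0,0,0],[0,0,0.9,0,0,0]]' 
python3 -c "
from h import *
go(.453,.326,.015,0)"
```

```text
clock: 11.07
tool_pos: [0.4529, 0.3192, 0.1005]
eef_rot: [1.0, 0.015, 0.0, -0.0]
contact_force: [0.1, -0.7, -0.1]
opening: 1.004
finger_force: 0.0
t 11.1 pos [0.4529 0.3192 0.1005] yaw 1.7 tilt [ 0.001  0.    -1.   ] open 1.004 F 0.0
shift units [ 0.01 -0.27  3.42] turn units 0.0096
```

```bash
python3 -m pendant '[[0,-0.2,0,0,0,0],[0,0,0,0,0,0],[0,0,0,0,0,0]]' 
python3 -c "
from h import *
go(.453,.326,.015,0)"
```

```text
clock: 11.32
tool_pos: [0.4532, 0.3254, 0.102]
eef_rot: [1.0, 0.015, 0.001, -0.001]
contact_force: [0.7, 0.4, -0.1]
opening: 0.999
finger_force: 0.0
t 11.3 pos [0.4532 0.3254 0.102 ] yaw 1.8 tilt [ 0.001  0.001 -1.   ] open 0.999 F 0.0
shift units [-0.01 -0.02  3.48] turn units 0.0098
```

```bash
python3 -m pendant '[[0,0,0.9,0,0,0],[0,0,0.9,0,0,0],[0,0,0.9,0,0,0],[0,0,0.78,0,0,0],[0,0,0,0,0,0]]' 
python3 -m pendant '[[0,0,0,0,0,0],[0,0,0,0,0,0],[0,0,0,0,0,0],[0,0,0,0,0,0],[0,0,0,0,0,0]]' -1 30 >/dev/null
python3 -m pendant '[[0,0,0,0,0,0],[0,0,0,0,0,0],[0,0,0,0,0,0],[0,0,0,0,0,0]]'
python3 -m pendant '[[0,0,-0.5,0,0,0],[0,0,-0.9,0,0,0],[0,0,-0.9,0,0,0],[0,0,-0.9,0,0,0],[0,0,-0.9,0,0,0]]'
python3 -m pendant '[[0,0,-0.9,0,0,0],[0,0,0,0,0,0]]'
python3 -c "
from h import *
go(.436,-.217,.011,1.4)"
```

```text
clock: 11.73
tool_pos: [0.4519, 0.3242, 0.0124]
eef_rot: [1.0, 0.015, -0.001, 0.001]
contact_force: [-0.7, -0.2, 0.4]
opening: 0.999
finger_force: 0.0
clock: 12.48
tool_pos: [0.4538, 0.3265, 0.0154]
eef_rot: [1.0, 0.015, 0.002, -0.002]
contact_force: [0.4, 2.0, 7.8]
opening: 0.698
finger_force: 30.0
clock: 12.9
tool_pos: [0.4521, 0.3236, 0.1177]
eef_rot: [1.0, 0.015, -0.0, 0.001]
contact_force: [-0.1, 0.1, -2.3]
opening: 0.698
finger_force: 30.0
clock: 13.07
tool_pos: [0.4545, 0.3253, 0.1431]
eef_rot: [1.0, 0.015, 0.003, -0.002]
contact_force: [1.2, 0.6, -2.8]
opening: 0.696
finger_force: 30.0
t 13.1 pos [0.4545 0.3253 0.1431] yaw 1.7 tilt [ 0.005  0.003 -1.   ] open 0.696 F 30.0
shift units [-1.41 21.68  5.2 ] turn units 0.0017
```

```bash
python3 -m pendant '[[-0.06,0.5,0,0,0,0],[-0.06,0.9,0,0,0,0],[-0.06,0.9,0,0,0,0],[-0.06,0.9,0,0,0,0],[-0.06,0.9,0,0,0,0]]' >/dev/null
python3 -m pendant '[[-0.06,0.9,0,0,0,0],[-0.06,0.9,0,0,0,0],[-0.06,0.9,0,0,0,0],[-0.06,0.9,0,0,0,0],[-0.06,0.9,0,0,0,0]]' >/dev/null
python3 -m pendant '[[-0.06,0.9,0,0,0,0],[-0.06,0.9,0,0,0,0],[-0.06,0.9,0,0,0,0],[-0.06,0.9,0,0,0,0],[-0.06,0.9,0,0,0,0]]' >/dev/null
python3 -m pendant '[[-0.06,0.9,0,0,0,0],[-0.06,0.9,0,0,0,0],[-0.06,0.9,0,0,0,0],[-0.06,0.9,0,0,0,0],[-0.06,0.9,0,0,0,0]]' >/dev/null
python3 -m pendant '[[-0.06,0.9,0,0,0,0],[-0.06,0.9,0,0,0,0],[-0.06,0.9,0,0,0,0],[-0.06,0.9,0,0,0,0],[0,0.4,0,0,0,0]]' >/dev/null
python3 -m pendant '[[0,0,0,0,0,0],[0,0,0,0,0,0],[0,0,0,0,0,0],[0,0,0,0,0,0]]'
python3 -c "
from h import *
go(.436,-.217,.011,1.4)"
```

```text
clock: 15.48
tool_pos: [0.433, -0.2142, 0.1385]
eef_rot: [1.0, 0.017, -0.0, -0.001]
contact_force: [-0.8, -0.5, -2.7]
opening: 0.696
finger_force: 30.0
t 15.5 pos [ 0.433  -0.2142  0.1385] yaw 1.9 tilt [-0.001  0.001 -1.   ] open 0.696 F 30.0
shift units [0.12 0.12 5.1 ] turn units 0.0028
```

```bash
python3 -m pendant '[[0,0,0.9,0,0,0],[0,0,0.9,0,0,0],[0,0,0.9,0,0,0],[0,0,0.9,0,0,0],[0,0,0.9,0,0,0]]' >/dev/null
python3 -m pendant '[[0,0,0.4,0,0,0],[0,0,0.18,0,0,0],[0,0,0,0,0,0],[0,0,0,0,0,0]]'
python3 -m pendant '[[0,0,0,0,0,0],[0,0,0,0,0,0],[0,0,0,0,0,0],[0,0,0,0,0,0],[0,0,0,0,0,0]]' 1 >/dev/null
python3 -m pendant '[[0,0,-0.5,0,0,0],[0,0,-0.9,0,0,0],[0,0,-0.9,0,0,0],[0,0,-0.9,0,0,0],[0,0,-0.9,0,0,0]]'
python3 -m pendant '[[0,0,-0.9,0,0,0],[0,0,-0.4,0,0,0],[0,0,0,0,0,0],[0,0,0,0,0,0]]'
python3 -c "
from h import *
go(.6676,-.0177,.017,-34.8)"
```

```text
clock: 16.23
tool_pos: [0.4336, -0.216, 0.0124]
eef_rot: [1.0, 0.015, 0.0, 0.0]
contact_force: [-0.3, -0.8, -2.6]
opening: 0.701
finger_force: 30.0
clock: 17.07
tool_pos: [0.4328, -0.2161, 0.1153]
eef_rot: [1.0, 0.015, -0.0, 0.0]
contact_force: [0.4, 0.2, 0.2]
opening: 0.999
finger_force: 0.0
clock: 17.4
tool_pos: [0.4332, -0.2164, 0.1471]
eef_rot: [1.0, 0.015, 0.001, 0.0]
contact_force: [-0.3, -0.3, -0.4]
opening: 0.997
finger_force: 0.0
t 17.4 pos [ 0.4332 -0.2164  0.1471] yaw 1.7 tilt [ 0.001 -0.001 -1.   ] open 0.997 F 0.0
shift units [ 9.61 -7.66  5.21] turn units 0.2029
```

```bash
python3 -m pendant '[[0.4,-0.32,0,0,0,0],[0.8,-0.64,0,0,0,0],[0.8,-0.64,0,0,0,0],[0.8,-0.64,0,0,0,0],[0.8,-0.64,0,0,0,0]]' >/dev/null
python3 -m pendant '[[0.8,-0.64,0,0,0,0],[0.8,-0.64,0,0,0,0],[0.8,-0.64,0,0,0,0],[0.8,-0.64,0,0,0,0],[0.8,-0.64,0,0,0,0]]' >/dev/null
python3 -m pendant '[[0.8,-0.64,0,0,0,0],[0.8,-0.64,0,0,0,0],[0.4,-0.32,0,0,0,0],[0,0,0,0,0,0.034],[0,0,0,0,0,0.034]]' >/dev/null
python3 -m pendant '[[0,0,0,0,0,0.034],[0,0,0,0,0,0.034],[0,0,0,0,0,0.034],[0,0,0,0,0,0.033],[0,0,0,0,0,0]]' >/dev/null
python3 -m pendant '[[0,0,0,0,0,0],[0,0,0,0,0,0],[0,0,0,0,0,0]]'
python3 -c "
from h import *
go(.6676,-.0177,.017,-34.8)"
```

```text
clock: 19.32
tool_pos: [0.667, -0.0166, 0.1462]
eef_rot: [0.955, -0.298, -0.0, 0.0]
contact_force: [0.3, 0.6, 0.1]
opening: 1.003
finger_force: 0.0
t 19.3 pos [ 0.667  -0.0166  0.1462] yaw -34.7 tilt [-0.001  0.    -1.   ] open 1.003 F 0.0
shift units [0.05 0.02 5.17] turn units 0.0007
```

```bash
python3 -m pendant '[[0.05,0.02,0.9,0,0,0],[0,0,0.9,0,0,0],[0,0,0.9,0,0,0],[0,0,0.9,0,0,0],[0,0,0.9,0,0,0]]' >/dev/null
python3 -m pendant '[[0,0,0.5,0,0,0],[0,0,0.17,0,0,0],[0,0,0,0,0,0],[0,0,0,0,0,0]]'
python3 -m pendant '[[0,0,0,0,0,0],[0,0,0,0,0,0],[0,0,0,0,0,0],[0,0,0,0,0,0],[0,0,0,0,0,0]]' -1 30 >/dev/null
python3 -m pendant '[[0,0,0,0,0,0],[0,0,0,0,0,0],[0,0,0,0,0,0],[0,0,0,0,0,0]]'
python3 -m pendant '[[0,0,-0.5,0,0,0],[0,0,-0.9,0,0,0],[0,0,-0.9,0,0,0],[0,0,-0.9,0,0,0],[0,0,-0.9,0,0,0]]'>/dev/null
python3 -m pendant '[[0,0,-0.9,0,0,0],[0,0,-0.9,0,0,0],[0,0,-0.3,0,0,0],[0,0,0,0,0,0],[0,0,0,0,0,0]]'
python3 -c "
from h import *
go(.4577,.3249,.019,-11.4)"
```

```text
clock: 20.07
tool_pos: [0.6686, -0.0182, 0.0183]
eef_rot: [0.954, -0.299, 0.001, -0.0]
contact_force: [0.1, -0.9, 1.1]
opening: 0.998
finger_force: 0.0
clock: 20.82
tool_pos: [0.6686, -0.0178, 0.0183]
eef_rot: [0.954, -0.299, 0.001, -0.0]
contact_force: [0.1, 0.3, 6.3]
opening: 0.698
finger_force: 30.0
clock: 21.65
tool_pos: [0.6669, -0.0182, 0.1716]
eef_rot: [0.954, -0.299, -0.001, 0.0]
contact_force: [-0.4, 0.7, -4.1]
opening: 0.705
finger_force: 30.0
t 21.6 pos [ 0.6669 -0.0182  0.1716] yaw -34.8 tilt [-0.002 -0.    -1.   ] open 0.705 F 30.0
shift units [-14.7   -6.5    6.12] turn units -0.13
```

```bash
python3 -m pendant '[[-0.43,-0.19,0,0,0,0],[-0.86,-0.38,0,0,0,0],[-0.86,-0.38,0,0,0,0],[-0.86,-0.38,0,0,0,0],[-0.86,-0.38,0,0,0,0]]' >/dev/null
python3 -m pendant '[[-0.86,-0.38,0,0,0,0],[-0.86,-0.38,0,0,0,0],[-0.86,-0.38,0,0,0,0],[-0.86,-0.38,0,0,0,0],[-0.86,-0.38,0,0,0,0]]' >/dev/null
python3 -m pendant '[[-0.86,-0.38,0,0,0,0],[-0.86,-0.38,0,0,0,0],[-0.86,-0.38,0,0,0,0],[-0.86,-0.38,0,0,0,0],[-0.86,-0.38,0,0,0,0]]' >/dev/null
python3 -m pendant '[[-0.86,-0.38,0,0,0,0],[-0.86,-0.38,0,0,0,0],[-0.5,-0.22,0,0,0,0],[0,0,0,0,0,-0.03],[0,0,0,0,0,-0.035]]' >/dev/null
python3 -m pendant '[[0,0,0,0,0,-0.035],[0,0,0,0,0,-0.03],[0,0,0,0,0,0],[0,0,0,0,0,0],[0,0,0,0,0,0]]'
python3 -c "
from h import *
go(.4577,.3249,.019,-11.4)"
```

```text
clock: 23.73
tool_pos: [0.4581, 0.3246, 0.1717]
eef_rot: [0.995, -0.1, -0.001, 0.001]
contact_force: [-0.0, 0.5, -4.4]
opening: 0.703
finger_force: 30.0
t 23.7 pos [0.4581 0.3246 0.1717] yaw -11.5 tilt [-0.001 -0.001 -1.   ] open 0.703 F 30.0
shift units [-0.01 -0.02  6.11] turn units -0.0007
```

```bash
python3 -m pendant '[[0,0,0.9,0,0,0],[0,0,0.9,0,0,0],[0,0,0.9,0,0,0],[0,0,0.9,0,0,0],[0,0,0.9,0,0,0]]' >/dev/null
python3 -m pendant '[[0,0,0.9,0,0,0],[0,0,0.5,0,0,0],[0,0,0.2,0,0,0],[0,0,0,0,0,0],[0,0,0,0,0,0]]'
python3 -m pendant '[[0,0,0,0,0,0],[0,0,0,0,0,0],[0,0,0,0,0,0],[0,0,0,0,0,0],[0,0,0,0,0,0]]' 1 >/dev/null
python3 -m pendant '[[0,0,-0.5,0,0,0],[0,0,-0.9,0,0,0],[0,0,-0.9,0,0,0],[0,0,-0.9,0,0,0],[0,0,-0.9,0,0,0]]'>/dev/null
python3 -m pendant '[[0,0,-0.9,0,0,0],[0,0,-0.2,0,0,0],[0,0,0,0,0,0],[0,0,0,0,0,0]]'
python3 - <<'E'
from h import *
p,d=optics.snapshot('top');cv2.imwrite('pics/top1.png',p);P=cloud('top',d)
def top(n,box,zlo,zhi):
    u0,v0,u1,v1=box;k=np.zeros((400,640),np.uint8);k[v0:v1,u0:u1]=1
    k=k*((P[...,2]>zlo)&(P[...,2]<zhi));k=cv2.morphologyEx(k.astype(np.uint8),cv2.MORPH_OPEN,np.ones((3,3)))
    _,l,st,_=cv2.connectedComponentsWithStats(k);k=l==1+st[1:,4].argmax();v,u=np.nonzero(k);z=np.median(P[k][:,2])
    print(n,z.round(4),rect(onplane('top',np.c_[u,v],z)))
top('long',(270,205,360,285),.045,.062)
top('tin',(380,220,450,305),.045,.06)
top('tall',(420,220,515,310),.072,.09)
cv2.imwrite('pics/crop2.png',cv2.resize(p[130:310,130:530],(800,360)))
go(.4704,.0146,.014,51.9)
E
```

```text
clock: 24.57
tool_pos: [0.4594, 0.325, 0.0204]
eef_rot: [0.995, -0.1, 0.0, -0.0]
contact_force: [-0.6, 0.2, -3.5]
opening: 0.698
finger_force: 30.0
clock: 25.73
tool_pos: [0.4586, 0.3247, 0.15]
eef_rot: [0.995, -0.099, -0.0, -0.0]
contact_force: [-0.0, 0.0, -1.1]
opening: 0.998
finger_force: 0.0
long 0.053 (array([471.7,  12.6]), array([121.1,  61.8]), 55.2)
tin 0.0534 (array([ 432.4, -215.9]), array([60.4, 61.2]), 1.5)
tall 0.0811 (array([ 439.4, -361.7]), array([60.9, 61.5]), 1.5)
t 25.8 pos [0.4583 0.3244 0.1493] yaw -11.4 tilt [-0.001 -0.001 -1.   ] open 1.001 F 0.0
shift units [ 2.93 12.04  5.42] turn units -0.3516
```

View pics/crop2.png

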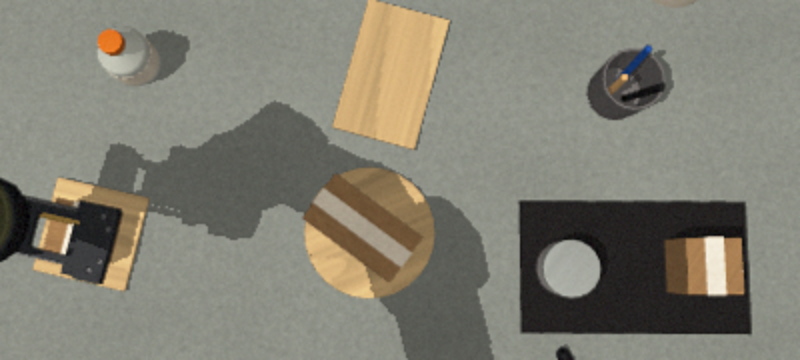

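```bash
python3 -m pendant '[[0.12,0.46,0,0,0,0],[0.23,0.93,0,0,0,0],[0.23,0.93,0,0,0,0],[0.23,0.93,0,0,0,0],[0.23,0.93,0,0,0,0]]' >/dev/null
python3 -m pendant '[[0.23,0.93,0,0,0,0],[0.23,0.93,0,0,0,0],[0.23,0.93,0,0,0,0],[0.23,0.93,0,0,0,0],[0.23,0.93,0,0,0,0]]' >/dev/null
python3 -m pendant '[[0.23,0.93,0,0,0,0],[0.23,0.93,0,0,0,0],[0.23,0.93,0,0,0,0],[0.12,0.46,0,0,0,-0.034],[0,0,0,0,0,-0.034]]' >/dev/null
python3 -m pendant '[[0,0,0,0,0,-0.034],[0,0,0,0,0,-0.034],[0,0,0,0,0,-0.034],[0,0,0,0,0,-0.034],[0,0,0,0,0,-0.034]]' >/dev/null
python3 -m pendant '[[0,0,0,0,0,-0.034],[0,0,0,0,0,-0.034],[0,0,0,0,0,-0.034],[0,0,0,0,0,-0.029]]' >/dev/null
python3 -m pendant '[[0,0,0,0,0,0],[0,0,0,0,0,0],[0,0,0,0,0,0],[0,0,0,0,0,0]]'
python3 -c "
from h import *
go(.4717,.0126,.013,55)"
```

```text
clock: 28.12
tool_pos: [0.4724, 0.0136, 0.1497]
eef_rot: [0.887, 0.461, -0.0, -0.0]
contact_force: [0.4, 0.1, 0.1]
opening: 0.998
finger_force: 0.0
t 28.1 pos [0.4724 0.0136 0.1497] yaw 54.9 tilt [-0.001 -0.    -1.   ] open 0.998 F 0.0
shift units [-0.05  0.    5.47] turn units -0.0004
```

```bash
python3 -m pendant '[[-0.05,0,0.9,0,0,0],[0,0,0.9,0,0,0],[0,0,0.9,0,0,0],[0,0,0.9,0,0,0],[0,0,0.9,0,0,0]]' >/dev/null
python3 -m pendant '[[0,0,0.6,0,0,0],[0,0,0.37,0,0,0],[0,0,0,0,0,0],[0,0,0,0,0,0]]'
python3 -m pendant '[[0,0,0,0,0,0],[0,0,0,0,0,0],[0,0,0,0,0,0],[0,0,0,0,0,0],[0,0,0,0,0,0]]' -1 35 >/dev/null
python3 -m pendant '[[0,0,0,0,0,0],[0,0,0,0,0,0],[0,0,0,0,0,0],[0,0,0,0,0,0]]'
python3 -m pendant '[[0,0,-0.5,0,0,0],[0,0,-0.9,0,0,0],[0,0,-0.9,0,0,0],[0,0,-0.9,0,0,0],[0,0,-0.4,0,0,0]]'>/dev/null
python3 -m pendant '[[0,0,0,0,0,0],[0,0,0,0,0,0],[0,0,0,0,0,0]]'
python3 -c "
from h import *
go(.6534,-.0152,.0145,-14)"
```

```text
clock: 28.87
tool_pos: [0.472, 0.0129, 0.0132]
eef_rot: [0.887, 0.462, -0.0, 0.0]
contact_force: [-0.4, -0.9, 0.4]
opening: 0.999
finger_force: 0.0
clock: 29.62
tool_pos: [0.4717, 0.0132, 0.0138]
eef_rot: [0.887, 0.462, 0.0, -0.0]
contact_force: [-1.6, 1.3, 6.6]
opening: 0.698
finger_force: 35.0
clock: 30.28
tool_pos: [0.4714, 0.0126, 0.1024]
eef_rot: [0.887, 0.462, -0.001, -0.0]
contact_force: [0.2, -0.1, -4.2]
opening: 0.702
finger_force: 35.0
t 30.3 pos [0.4714 0.0126 0.1024] yaw 55.0 tilt [-0.001 -0.    -1.   ] open 0.702 F 35.0
shift units [3.27 6.6  3.51] turn units 0.3834
```

```bash
python3 -m pendant '[[0.2,0.42,0,0,0,0],[0.41,0.82,0,0,0,0],[0.41,0.82,0,0,0,0],[0.41,0.82,0,0,0,0],[0.41,0.82,0,0,0,0]]' >/dev/null
python3 -m pendant '[[0.41,0.82,0,0,0,0],[0.41,0.82,0,0,0,0],[0.41,0.82,0,0,0,0],[0.2,0.42,0,0,0,0],[0,0,0,0,0,0.03]]' >/dev/null
python3 -m pendant '[[0,0,0,0,0,0.032],[0,0,0,0,0,0.032],[0,0,0,0,0,0.032],[0,0,0,0,0,0.032],[0,0,0,0,0,0.032]]' >/dev/null
python3 -m pendant '[[0,0,0,0,0,0.032],[0,0,0,0,0,0.032],[0,0,0,0,0,0.032],[0,0,0,0,0,0.032],[0,0,0,0,0,0.032]]' >/dev/null
python3 -m pendant '[[0,0,0,0,0,0.033],[0,0,0,0,0,0],[0,0,0,0,0,0],[0,0,0,0,0,0],[0,0,0,0,0,0]]'
python3 -c "
from h import *
go(.6534,-.0152,.0145,-14)"
```

```text
clock: 32.37
tool_pos: [0.6532, -0.0145, 0.1025]
eef_rot: [0.993, -0.12, -0.001, 0.0]
contact_force: [-0.3, 0.7, -3.5]
opening: 0.697
finger_force: 35.0
t 32.4 pos [ 0.6532 -0.0145  0.1025] yaw -13.8 tilt [-0.001 -0.    -1.   ] open 0.697 F 35.0
shift units [0.02 0.02 3.52] turn units 0.001
```

Lower, release, then off to the tin on the mat.

```bash
python3 -m pendant '[[0.02,0.02,0.9,0,0,0],[0,0,0.9,0,0,0],[0,0,0.9,0,0,0],[0,0,0.5,0,0,0],[0,0,0.31,0,0,0]]' >/dev/null
python3 -m pendant '[[0,0,0,0,0,0],[0,0,0,0,0,0]]'
python3 -m pendant '[[0,0,0,0,0,0],[0,0,0,0,0,0],[0,0,0,0,0,0],[0,0,0,0,0,0],[0,0,0,0,0,0]]' 1 >/dev/null
python3 -m pendant '[[0,0,-0.5,0,0,0],[0,0,-0.9,0,0,0],[0,0,-0.9,0,0,0],[0,0,-0.9,0,0,0],[0,0,-0.9,0,0,0]]'>/dev/null
python3 -m pendant '[[0,0,-0.9,0,0,0],[0,0,-0.5,0,0,0],[0,0,0,0,0,0],[0,0,0,0,0,0]]'
python3 -c "
from h import *
go(.4324,-.2159,.0105,1.5)"
```

```text
clock: 32.95
tool_pos: [0.6547, -0.0151, 0.0159]
eef_rot: [0.993, -0.121, 0.001, -0.0]
contact_force: [0.2, -0.0, -3.8]
opening: 0.705
finger_force: 35.0
clock: 34.12
tool_pos: [0.6542, -0.0151, 0.1535]
eef_rot: [0.993, -0.121, 0.001, -0.0]
contact_force: [-0.5, 0.3, -1.0]
opening: 0.998
finger_force: 0.0
t 34.1 pos [ 0.6542 -0.0151  0.1535] yaw -13.9 tilt [ 0.001 -0.    -1.   ] open 0.998 F 0.0
shift units [-6.68  9.93  5.71] turn units -0.0857
```

```bash
python3 -m pendant '[[-0.28,0.41,0,0,0,0],[-0.56,0.83,0,0,0,0],[-0.56,0.83,0,0,0,0],[-0.56,0.83,0,0,0,0],[-0.56,0.83,0,0,0,0]]' >/dev/null
python3 -m pendant '[[-0.56,0.83,0,0,0,0],[-0.56,0.83,0,0,0,0],[-0.56,0.83,0,0,0,0],[-0.56,0.83,0,0,0,0],[-0.56,0.83,0,0,0,0]]' >/dev/null
python3 -m pendant '[[-0.56,0.83,0,0,0,0],[-0.56,0.83,0,0,0,0],[-0.24,0.41,0,0,0,-0.028],[0,0,0,0,0,-0.029],[0,0,0,0,0,-0.029]]' >/dev/null
python3 -m pendant '[[0,0,0,0,0,0],[0,0,0,0,0,0],[0,0,0,0,0,0],[0,0,0,0,0,0]]'
python3 -c "
from h import *
go(.4324,-.2159,.0105,1.5)"
```

```text
clock: 35.7
tool_pos: [0.432, -0.216, 0.1526]
eef_rot: [1.0, 0.013, -0.0, -0.0]
contact_force: [0.0, 0.4, 0.1]
opening: 0.996
finger_force: 0.0
t 35.7 pos [ 0.432  -0.216   0.1526] yaw 1.5 tilt [-0.001  0.    -1.   ] open 0.996 F 0.0
shift units [ 0.02 -0.    5.68] turn units 0.0
```

```bash
python3 -m pendant '[[0,0,0.9,0,0,0],[0,0,0.9,0,0,0],[0,0,0.9,0,0,0],[0,0,0.9,0,0,0],[0,0,0.9,0,0,0]]' >/dev/null
python3 -m pendant '[[0,0,0.8,0,0,0],[0,0,0.38,0,0,0],[0,0,0,0,0,0],[0,0,0,0,0,0]]'
python3 -m pendant '[[0,0,0,0,0,0],[0,0,0,0,0,0],[0,0,0,0,0,0],[0,0,0,0,0,0],[0,0,0,0,0,0]]' -1 30 >/dev/null
python3 -m pendant '[[0,0,0,0,0,0],[0,0,0,0,0,0],[0,0,0,0,0,0],[0,0,0,0,0,0]]'
python3 -m pendant '[[0,0,-0.5,0,0,0],[0,0,-0.9,0,0,0],[0,0,-0.9,0,0,0],[0,0,-0.9,0,0,0],[0,0,-0.4,0,0,0]]'>/dev/null
python3 -m pendant '[[0,0,0,0,0,0],[0,0,0,0,0,0],[0,0,0,0,0,0]]'
python3 - <<'E'
from h import *
p,d=optics.snapshot('top');h=cv2.cvtColor(p,cv2.COLOR_BGR2HSV);P=cloud('top',d)
def base(n,b):
    u0,v0,u1,v1=b;k=((h[...,0]>8)&(h[...,0]<30)&(h[...,1]>40)&(h[...,2]>60)).astype(np.uint8);m=k*0;m[v0:v1,u0:u1]=1;k=cv2.morphologyEx(k*m,cv2.MORPH_OPEN,np.ones((3,3)))
    v,u=np.nonzero(k);X=onplane('top',np.c_[u,v],.008);print(n,rect(X),cv2.minEnclosingCircle(X.astype(np.float32)))
base('round',(275,207,360,285))
def top(n,box,zlo,zhi):
    u0,v0,u1,v1=box;k=np.zeros((400,640),np.uint8);k[v0:v1,u0:u1]=1
    k=k*((P[...,2]>zlo)&(P[...,2]<zhi));k=cv2.morphologyEx(k.astype(np.uint8),cv2.MORPH_OPEN,np.ones((3,3)))
    _,l,st,_=cv2.connectedComponentsWithStats(k);k=l==1+st[1:,4].argmax();v,u=np.nonzero(k);z=np.median(P[k][:,2])
    print(n,z.round(4),rect(onplane('top',np.c_[u,v],z)))
top('long',(290,120,365,210),.045,.062)
top('sq',(140,210,210,285),.052,.075)
go(.468,.0053,.0165,1.5)
E
```

```text
clock: 36.45
tool_pos: [0.4321, -0.2162, 0.011]
eef_rot: [1.0, 0.014, -0.0, 0.0]
contact_force: [0.9, -0.2, -0.5]
opening: 0.999
finger_force: 0.0
clock: 37.2
tool_pos: [0.4325, -0.2165, 0.0117]
eef_rot: [1.0, 0.014, 0.001, 0.0]
contact_force: [0.4, 0.6, 6.1]
opening: 0.7
finger_force: 30.0
clock: 37.87
tool_pos: [0.4314, -0.2161, 0.1002]
eef_rot: [1.0, 0.014, -0.001, -0.0]
contact_force: [-0.1, 0.2, -2.8]
opening: 0.696
finger_force: 29.9
round (array([468.9,   4.8]), array([148.2, 148.9]), 1.5) ((0.4677653908729553, 0.005228289403021336), 0.0752977505326271)
long 0.0531 (array([654.9, -16.4]), array([ 61.9, 122.5]), 76.2)
sq 0.0629 (array([458.8, 322.2]), array([64.7, 63.1]), 79.1)
t 37.9 pos [ 0.4314 -0.2161  0.1   ] yaw 1.6 tilt [-0.002  0.001 -1.   ] open 0.698 F 29.9
shift units [ 1.71 -8.81  3.34] turn units 0.0004
```

```bash
python3 -m pendant '[[0.09,-0.44,0,0,0,0],[0.17,-0.88,0,0,0,0],[0.17,-0.88,0,0,0,0],[0.17,-0.88,0,0,0,0],[0.17,-0.88,0,0,0,0]]' >/dev/null
python3 -m pendant '[[0.17,-0.88,0,0,0,0],[0.17,-0.88,0,0,0,0],[0.17,-0.88,0,0,0,0],[0.17,-0.88,0,0,0,0],[0.17,-0.88,0,0,0,0]]' >/dev/null
python3 -m pendant '[[0.09,-0.44,0,0,0,0],[0,0,0,0,0,0],[0,0,0,0,0,0],[0,0,0,0,0,0],[0,0,0,0,0,0]]'
python3 -c "
from h import *
go(.468,.0053,.017,1.5)"
```

```text
clock: 39.17
tool_pos: [0.4683, 0.0028, 0.1008]
eef_rot: [1.0, 0.012, -0.0, 0.001]
contact_force: [0.3, 0.2, -2.6]
opening: 0.698
finger_force: 29.9
t 39.2 pos [0.4683 0.0028 0.1008] yaw 1.4 tilt [-0.001 -0.001 -1.   ] open 0.698 F 29.9
shift units [-0.01 -0.11  3.35] turn units -0.0005
```

```bash
python3 -m pendant '[[0,-0.08,0.9,0,0,0],[0,0,0.9,0,0,0],[0,0,0.9,0,0,0],[0,0,0.4,0,0,0],[0,0,0.24,0,0,0]]' >/dev/null
python3 -m pendant '[[0,0,0,0,0,0],[0,0,0,0,0,0],[0,0,0,0,0,0]]'
python3 -m pendant '[[0,0,0,0,0,0],[0,0,0,0,0,0],[0,0,0,0,0,0],[0,0,0,0,0,0],[0,0,0,0,0,0]]' 1 >/dev/null
python3 -m pendant '[[0,0,-0.5,0,0,0],[0,0,-0.9,0,0,0],[0,0,-0.9,0,0,0],[0,0,-0.9,0,0,0],[0,0,-0.9,0,0,0]]'>/dev/null
python3 -m pendant '[[0,0,-0.9,0,0,0],[0,0,-0.9,0,0,0],[0,0,0,0,0,0],[0,0,0,0,0,0]]'
python3 -c "
from h import *
go(.4394,-.3617,.031,1.5)"
```

```text
clock: 39.83
tool_pos: [0.4692, 0.0064, 0.0181]
eef_rot: [1.0, 0.013, 0.001, 0.0]
contact_force: [-0.6, -0.2, -3.0]
opening: 0.696
finger_force: 30.3
clock: 41.0
tool_pos: [0.4694, 0.0067, 0.1659]
eef_rot: [1.0, 0.013, 0.001, -0.0]
contact_force: [0.8, 0.7, 0.1]
opening: 0.997
finger_force: 0.0
t 41.0 pos [0.4694 0.0067 0.1659] yaw 1.5 tilt [ 0.003  0.    -1.   ] open 0.997 F 0.0
shift units [-1.61 14.7   5.39] turn units 0.0003
```

```bash
python3 -m pendant '[[-0.05,0.46,0,0,0,0],[-0.1,0.92,0,0,0,0],[-0.1,0.92,0,0,0,0],[-0.1,0.92,0,0,0,0],[-0.1,0.92,0,0,0,0]]' >/dev/null
python3 -m pendant '[[-0.1,0.92,0,0,0,0],[-0.1,0.92,0,0,0,0],[-0.1,0.92,0,0,0,0],[-0.1,0.92,0,0,0,0],[-0.1,0.92,0,0,0,0]]' >/dev/null
python3 -m pendant '[[-0.1,0.92,0,0,0,0],[-0.1,0.92,0,0,0,0],[-0.1,0.92,0,0,0,0],[-0.1,0.92,0,0,0,0],[-0.1,0.92,0,0,0,0]]' >/dev/null
python3 -m pendant '[[-0.05,0.92,0,0,0,0],[-0.05,0.44,0,0,0,0],[0,0,0,0,0,0],[0,0,0,0,0,0],[0,0,0,0,0,0]]' 
python3 -c "
from h import *
go(.4394,-.3617,.032,1.5)"
```

```text
clock: 42.67
tool_pos: [0.4402, -0.3594, 0.1644]
eef_rot: [1.0, 0.015, -0.0, -0.001]
contact_force: [0.5, 0.2, -0.2]
opening: 1.001
finger_force: 0.0
t 42.7 pos [ 0.4402 -0.3594  0.1644] yaw 1.7 tilt [-0.001  0.002 -1.   ] open 1.001 F 0.0
shift units [-0.03  0.1   5.29] turn units 0.0011
```

```bash
python3 -m pendant '[[-0.03,0.06,0.9,0,0,0],[0,0,0.9,0,0,0],[0,0,0.9,0,0,0],[0,0,0.9,0,0,0],[0,0,0.9,0,0,0]]' >/dev/null
python3 -m pendant '[[0,0,0.5,0,0,0],[0,0,0.29,0,0,0],[0,0,0,0,0,0],[0,0,0,0,0,0],[0,0,0,0,0,0]]'
python3 -m pendant '[[0,0,0,0,0,0],[0,0,0,0,0,0],[0,0,0,0,0,0],[0,0,0,0,0,0],[0,0,0,0,0,0]]' -1 25 >/dev/null
python3 -m pendant '[[0,0,0,0,0,0],[0,0,0,0,0,0],[0,0,0,0,0,0],[0,0,0,0,0,0]]'
python3 -m pendant '[[0,0,-0.5,0,0,0],[0,0,-0.9,0,0,0],[0,0,-0.9,0,0,0],[0,0,-0.9,0,0,0],[0,0,-0.9,0,0,0]]'>/dev/null
python3 -m pendant '[[0,0,-0.9,0,0,0],[0,0,-0.9,0,0,0],[0,0,-0.4,0,0,0],[0,0,0,0,0,0],[0,0,0,0,0,0]]'
python3 -m pendant '[[0,0,0,0,0,0],[0,0,0,0,0,0]]' >/dev/null
python3 -c "
from h import *
go(.6547,-.0161,.083,-13.8)"
```

```text
clock: 43.5
tool_pos: [0.4401, -0.3635, 0.0339]
eef_rot: [1.0, 0.014, 0.001, 0.001]
contact_force: [0.4, -0.4, 0.3]
opening: 0.997
finger_force: 0.0
clock: 44.25
tool_pos: [0.4395, -0.3631, 0.0331]
eef_rot: [1.0, 0.014, 0.0, 0.0]
contact_force: [0.4, 1.9, 5.0]
opening: 0.68
finger_force: 25.0
clock: 45.08
tool_pos: [0.439, -0.3632, 0.19]
eef_rot: [1.0, 0.014, -0.0, 0.0]
contact_force: [0.2, 0.8, -1.8]
opening: 0.678
finger_force: 25.0
t 45.2 pos [ 0.4384 -0.3626  0.1887] yaw 1.6 tilt [-0.003  0.002 -1.   ] open 0.679 F 25.0
shift units [  9.04 -13.61   4.23] turn units 0.0854
```

```bash
python3 -m pendant '[[0.27,-0.4,0,0,0,0],[0.53,-0.8,0,0,0,0],[0.53,-0.8,0,0,0,0],[0.53,-0.8,0,0,0,0],[0.53,-0.8,0,0,0,0]]' >/dev/null
python3 -m pendant '[[0.53,-0.8,0,0,0,0],[0.53,-0.8,0,0,0,0],[0.53,-0.8,0,0,0,0],[0.53,-0.8,0,0,0,0],[0.53,-0.8,0,0,0,0]]' >/dev/null
python3 -m pendant '[[0.53,-0.8,0,0,0,0],[0.53,-0.8,0,0,0,0],[0.53,-0.8,0,0,0,0],[0.53,-0.8,0,0,0,0],[0.53,-0.8,0,0,0,0]]' >/dev/null
python3 -m pendant '[[0.53,-0.8,0,0,0,0],[0.53,-0.8,0,0,0,0],[0.27,-0.4,0,0,0,0.0285],[0,0,0,0,0,0.0285],[0,0,0,0,0,0.0285]]' >/dev/null
python3 -m pendant '[[0,0,0,0,0,0],[0,0,0,0,0,0],[0,0,0,0,0,0],[0,0,0,0,0,0],[0,0,0,0,0,0]]'
python3 -c "
from h import *
go(.6547,-.0161,.0835,-13.8)"
```

```text
clock: 47.33
tool_pos: [0.6554, -0.0173, 0.1901]
eef_rot: [0.993, -0.12, -0.0, -0.0]
contact_force: [-0.6, -0.4, -2.8]
opening: 0.682
finger_force: 25.0
t 47.3 pos [ 0.6554 -0.0173  0.1901] yaw -13.8 tilt [-0.  0. -1.] open 0.682 F 25.0
shift units [-0.04 -0.04  4.27] turn units 0.0
```

```bash
python3 -m pendant '[[-0.04,-0.04,0.9,0,0,0],[0,0,0.9,0,0,0],[0,0,0.9,0,0,0],[0,0,0.9,0,0,0],[0,0,0.4,0,0,0]]' >/dev/null
python3 -m pendant '[[0,0,0.24,0,0,0],[0,0,0,0,0,0],[0,0,0,0,0,0],[0,0,0,0,0,0]]'
python3 -m pendant '[[0,0,0,0,0,0],[0,0,0,0,0,0],[0,0,0,0,0,0],[0,0,0,0,0,0],[0,0,0,0,0,0]]' 1
python3 -m pendant '[[0,0,-0.5,0,0,0],[0,0,-0.9,0,0,0],[0,0,-0.9,0,0,0],[0,0,-0.9,0,0,0],[0,0,-0.9,0,0,0]]'>/dev/null
python3 -m pendant '[[0,0,-0.9,0,0,0],[-0.8,0,-0.6,0,0,0],[-0.9,0.3,0,0,0,0],[-0.9,0.3,0,0,0,0],[-0.9,0.3,0,0,0,0]]' >/dev/null
python3 -m pendant '[[-0.9,0.8,0,0,0,0],[-0.9,0.8,0,0,0,0],[-0.9,0.8,0,0,0,0],[-0.9,0.8,0,0,0,0],[-0.3,0.8,0,0,0,0]]' >/dev/null
python3 -m pendant '[[0,0.9,0,0,0,0],[0,0.9,0,0,0,0],[0,0.9,0,0,0,0],[0,0.9,0,0,0,0],[0,0,0,0,0,0]]'
python3 - <<'E'
from h import *
p,d=optics.snapshot('top');cv2.imwrite('pics/top9.png',p);P=cloud('top',d);h=cv2.cvtColor(p,cv2.COLOR_BGR2HSV)
def top(n,box,zlo,zhi):
    u0,v0,u1,v1=box;k=np.zeros((400,640),np.uint8);k[v0:v1,u0:u1]=1
    k=k*((P[...,2]>zlo)&(P[...,2]<zhi));k=cv2.morphologyEx(k.astype(np.uint8),cv2.MORPH_OPEN,np.ones((3,3)))
    _,l,st,_=cv2.connectedComponentsWithStats(k);k=l==1+st[1:,4].argmax();v,u=np.nonzero(k);z=np.median(P[k][:,2])
    print(n,z.round(4),rect(onplane('top',np.c_[u,v],z)))
top('tall',(280,100,375,215),.115,.15)
top('long',(280,120,370,215),.045,.062)
top('sq',(140,210,210,285),.052,.075)
top('tin',(270,205,360,285),.048,.07)
E
```

```text
clock: 48.08
tool_pos: [0.6558, -0.016, 0.0853]
eef_rot: [0.993, -0.12, 0.001, -0.0]
contact_force: [-0.2, -0.6, -2.2]
opening: 0.681
finger_force: 25.0
clock: 48.5
tool_pos: [0.655, -0.016, 0.0846]
eef_rot: [0.993, -0.12, 0.0, -0.0]
contact_force: [-0.0, -0.3, -0.3]
opening: 0.999
finger_force: 0.0
clock: 50.17
tool_pos: [0.4229, -0.183, 0.2251]
eef_rot: [0.992, -0.124, 0.0, 0.002]
contact_force: [0.5, -0.3, 0.2]
opening: 0.997
finger_force: 0.0
tall 0.1309 (array([654.7, -17.2]), array([59.9, 63.5]), 76.1)
long 0.0529 (array([612.2,  -5.9]), array([61.8, 34.6]), 77.2)
sq 0.0629 (array([458.8, 322.4]), array([64.2, 63.1]), 79.1)
tin 0.0585 (array([469.9,   5.2]), array([60.9, 61.2]), 1.4)
```

View pics/top9.png

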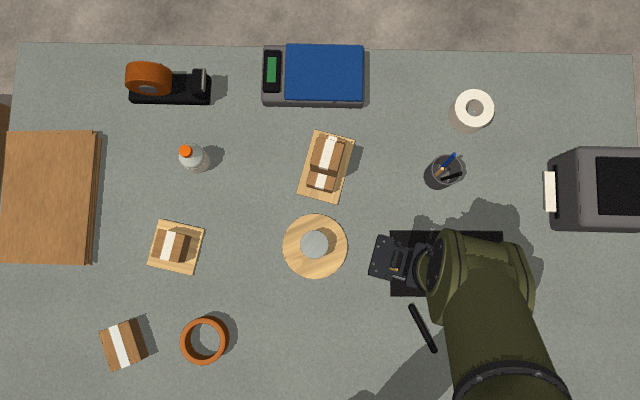

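The picture shows the tall carton on the long carton on the oblong base (328,160), the tin on the round base (314,245) and the square carton on the square base (172,247). All are within about 3 mm of centre. The pen pot (447,170) and glue bottle (192,158) are undisturbed.

```bash
python3 -m pendant '[[0,0,0,0,0,0],[0,0,0,0,0,0],[0,0,0,0,0,0],[0,0,0,0,0,0],[0,0,0,0,0,0]]' >/dev/null; python3 -c "
from plant import r
print(r.finish_job())"
```

```text
the job is handed in; nothing more can be done
None
```

The job is handed in, with no verdict shown: the tall carton went to the mat first, and in the last picture every pack was on its base, squared up and within about 3 mm of centre, with the pen pot and glue bottle standing where they were.

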